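# Load the last sample tube and lift the tube carrier level

### The arm

A 6-joint arm with a two-finger parallel gripper is mounted at the origin on the work surface. World frame = base frame: x ahead of the robot, y to its left, z up, the work surface at z = 0. Lengths are in m, angles in rad, forces in N, time in s.
With the tool pointing down it reaches from about 0.3 to 0.775 m from the base axis. Payload 14.6 kg.
Tool frame: the origin (TCP) lies midway between the tips of the shut fingers; the grasp point (between the pads) lies 19 mm behind it (ctrl.pinch_z is the distance from the TCP to the grasp point, in m); z points along the fingers, y is the line along which they close (so a half turn about z gives the same grasp; the last joint's range is limited). The gripper opens to 94 mm and grips with 3 to 60 N. Pads are 16 mm wide; open, the fingers measure 119 mm over their backs; the gripper's body (75 mm by 177 mm) begins 78 mm behind the grasp point.
Start: joints at [1.197, 0.3, 1.521, -0, 1.321, -0.067], TCP at [0.166, 0.524, 0.205] pointing down, gripper open.
Joint ranges: [-3.03, 3.03], [-0.79, 2.21], [0.23, 2.52], [-1.04, 4.18], [0, 3.07], [-2.55, 2.55]. Speed limits (rad/s): [2.22, 2.22, 2.57, 3.14, 3.14, 3.14].

### API

Orientations are given as [roll, pitch, yaw] about the fixed x, y, z axes, in that order (R = Rz(yaw) Ry(pitch) Rx(roll)).
In Python, from station import ctrl gives the robot as it stands.
- The arm moves only by the tool jog_arm, never from a script. Its argument "motion" is a list of rows, each a list of 7 numbers: the shift along the tool's x, y, z in m, then the turn, a rotation vector about the tool's x, y, z in rad, then the opening, from -1 (shut) to 1 (fully open). In form: [[tx, ty, tz, rx, ry, rz, gripper], ...]. A call has 1 to 5 rows; each row shifts and turns the commanded pose from where the row before left it, along the tool's axes as they then stand; what a row does not reach is not made up. A row lasts 1/10 s, in which the tool goes at most 50 mm and 8.59 degrees, less where a joint would pass 70% of its speed; a pose out of reach is approached as far as the arm can. A call is refused whole if a number of a shift passes 0.05 or a number of a turn 0.15, either way. A call with a gripper value outside its range is refused whole. The fingers move at their own pace and stop on an object; "squeeze" is the grip in N (left out, the last holds). Time passes only in rows, so rows that do not move let the fingers close. It gives the time, the measured TCP pose, the force, the opening and the grip force at its end, in the units of the state.
- ctrl.get_obs(): the state, without advancing time (a new reading comes with each control period).
- ctrl.camera(name): name is "scene" or "top" or "wrist"; returns the picture (420x560x3 uint8, red, green, blue); there is no depth.
- ctrl.camera_model(name): a dict with "intrinsics" (3x3 intrinsics, pixels), "rvec" (rotation vector, rad) and "tvec" (3), from world to camera coordinates, as OpenCV has them. Camera axes: x right, y down, z forward; pixel columns grow to the right and rows downward; lengths in m; the calibration is good to about 2 mm. The wrist camera is an equidistant fisheye: a pixel r from the principal point sees the ray r / f radians off the axis. A picture is of the moment at which its call begins: read the wrist's pose just before it. camera_model takes no time and is no camera call; for the wrist camera it gives the pose at the moment of the call.
- ctrl.hand_in(): hands the job in; it is judged then, once.
The state is a dict: "time_s": time; "qpos": joint angles; "joint_vel": joint speeds; "tau": joint torques, N m; "ee_pos": TCP position; "eef_rot": TCP orientation; "force": force on the tool from outside, world axes, zero at the start; "moment": the same for the moment, N m; "grip_width": finger opening in m; "grip_force": force on a finger pad.
Only numpy, scipy, OpenCV 4.12 (cv2) and the standard library are available. Lean on these libraries where they do the work, as an engineer would, in place of code of your own. Each camera call takes 0.05 s, during which the arm holds its last target. There are 200 camera calls.

### The job

Get the samples ready for the courier: take the tall capped tube out of the small cube rack and lower it all the way down into the one empty place of the tube carrier before letting go of it; the short tube stays in the cube rack. Then take the carrier by its handle and lift it about 10 cm clear of the counter, keeping it level so that no tube slips out. Finish while still holding it there by the handle, steady and level, and leave the other things on the counter where they are.

Things in the scene. Friction and masses are not known exactly. Their poses are not given: they have to be found in the camera images.
- carrier: loose white plastic tube carrier, 130 mm (x) by 224 mm (y), 0.3 to 0.5 kg empty, standing on the counter. At each y end a tube block, deck top 75 mm up, has three holes at x = -36, 0, +36 mm, y = -88 or +88 mm; five hold tubes, cap tops 114 mm up. Between the blocks a low tray (walls 28 mm high) under a grey carrying handle. Origin: centre of the underside; z up
- handle_mid (a point): middle of the carrier's handle bar, on the carrier's z axis 130 mm above its underside, right over the centre of mass once all six places are full. The bar runs along the carrier's y, 16 mm wide (x), 14 mm high, free for 108 mm between its two posts (18 mm wide in x, at y = -59 and +59 mm). Axes as the carrier's
- free_place (a point): the carrier's one empty place: centre of the hole's floor, at carrier x = +36, y = +88 mm, 6 mm above its underside; a seated tube's bottom rests here. The hole is round, 20 mm wide, in the deck 69 to 75 mm above the carrier's underside, with a second, square 20 mm guide hole 24 to 29 mm up. Axes as the carrier's
- cube_rack: loose dark blue plastic rack, 86 by 86 mm, 60 mm high, open frame with 3 by 3 square holes 18.5 mm wide, 26 mm apart, floor 4 mm thick. Holds the tall and the short tube in two diagonally opposite corner holes (x = y = -26 mm, x = y = +26 mm), either way round. Origin: centre of the underside; z up
- tall_tube: the tube to move: clear 16 mm plastic tube, paper label, round bottom, brown cap 18 mm wide and 26 mm high; 108 mm tall in all, about 20 g. Stands in the cube rack, its cap's top 112 mm above the counter, 25 mm higher than the short one's. Grip it by the cap. Origin: centre of its bottom; z up along the tube
- short_tube: the tube that stays: same look, only 83 mm tall, in the opposite corner of the cube rack. Origin: centre of its bottom; z up along the tube
- tube1: standing in the carrier from the start; same kind as tall_tube (clear 16 mm tube, paper label, brown cap, 108 mm tall). Origin: centre of its bottom; z: up along the tube
- tube2: another tube standing in the carrier, exactly like tube1
- tube3: another tube standing in the carrier, exactly like tube1
- tube4: another tube standing in the carrier, exactly like tube1
- tube5: another tube standing in the carrier, exactly like tube1
- tape_roll: bystander: roll of white tape lying flat, 68 mm across, 25 mm high. Origin: centre of its underside
- pill_bottle: bystander: small white bottle, 42 mm across, 70 mm high, upright. Origin: centre of its underside
- swab_box: bystander: small carton 55 by 95 mm, 40 mm high. Origin: centre of its underside

How it is judged:
By the outcome, as a careful person would: the job done as asked, in the order asked, and still so for the second after the job is handed in, while the arm keeps its last pose, push and grip.
It also fails if it takes over 70 s, if anything falls off the work surface, if the arm or the gripper's body presses on something with over 40 N, if the wrist force passes 120 N, or if a joint passes its speed limit or range.

## Working session

There is one attempt and no reset: what is moved stays moved. The work goes in short steps, Python scripts to look and compute and a tool call to move; the robot and the scene stay as the last step left them, time stands still between calls to the robot, and variables do not carry over. Pictures are saved under pics/ and viewed, at most 10 in all, crops included, and the job is handed in when it is done.

Besides the shell and the picture viewer there is one more tool, called after "Call:" as name(argument=value, ...) on one line, values as JSON. jog_arm: Moves the arm, as the interface text tells. Its arguments: {"type":"object","properties":{"motion":{"type":"array"},"squeeze":{"type":"number"}},"required":["motion"]}

```bash
ls; mkdir -p pics; cat > h.py <<'E'
import numpy as np, cv2
from station import ctrl
def save(n,f):
    im=ctrl.camera(n); cv2.imwrite('pics/'+f,im[:,:,::-1]); return im
def ray(name,uv,m=None):
    m=m or ctrl.camera_model(name); K=np.array(m['intrinsics']); R=cv2.Rodrigues(np.array(m['rvec'],float))[0]; t=np.array(m['tvec'],float).ravel()
    x=(uv[0]-K[0,2])/K[0,0]; y=(uv[1]-K[1,2])/K[1,1]
    if name=='wrist':
        r=np.hypot(x,y); d=np.array([x/r*np.sin(r),y/r*np.sin(r),np.cos(r)]) if r>0 else np.array([0,0,1.])
    else: d=np.array([x,y,1.])
    return -R.T@t, R.T@d
def onz(name,uv,z,m=None):
    c,d=ray(name,uv,m); return c+d*(z-c[2])/d[2]
E
python3 - <<'E'
from h import *
save('top','top.png');save('scene','scene.png')
for n in('top','scene','wrist'):
    print(ctrl.camera_model(n))
print(ctrl.get_obs())
E
```

```text
pics
{'intrinsics': array([[380.5768467 ,   0.        , 283.20522948],
       [  0.        , 380.5768467 , 205.09326803],
       [  0.        ,   0.        ,   1.        ]]), 'rvec': array([ 2.19726355, -2.17324337,  0.09467665]), 'tvec': array([-0.03834863,  0.60431338,  0.90636327])}
{'intrinsics': array([[451.08719572,   0.        , 272.77417666],
       [  0.        , 451.08719572, 212.79750187],
       [  0.        ,   0.        ,   1.        ]]), 'rvec': array([ 1.89777092,  1.02307587, -0.55249201]), 'tvec': array([-0.34028973, -0.15153025,  1.44038421])}
{'intrinsics': array([[325.1922621 ,   0.        , 274.07137729],
       [  0.        , 325.1922621 , 206.74481647],
       [  0.        ,   0.        ,   1.        ]]), 'rvec': array([-2.37372673, -1.74026949, -0.20368507]), 'tvec': array([-0.54959256, -0.02585371,  0.39090312])}
{'time_s': 0.1, 'qpos': array([ 1.19740206e+00,  3.00411504e-01,  1.52151155e+00, -2.72892451e-05,
        1.32071256e+00, -6.65979102e-02]), 'joint_vel': array([ 0.00160649, -0.00117027, -0.00022107, -0.00036436, -0.00064657,
        0.000768  ]), 'tau': array([ 1.57398008e-03, -5.32646763e+01, -3.53281188e+01,  7.09330570e-02,
        2.35647865e-02, -9.24265191e-05]), 'ee_pos': array([0.16602533, 0.52409458, 0.20494844]), 'eef_rot': array([-3.14055025e+00, -4.30330274e-05,  2.83480304e+00]), 'force': array([ 0.29955127,  0.28497972, -0.1773302 ]), 'moment': array([ 0.00731833, -0.02561695,  0.03636959]), 'grip_force': 0.0, 'grip_width': 0.09403092605322312}
```

View pics/top.png

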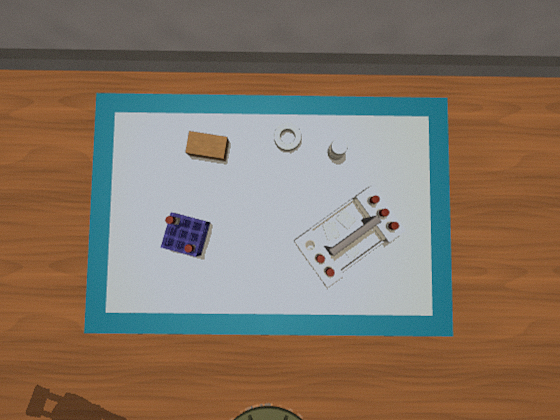

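View pics/scene.png

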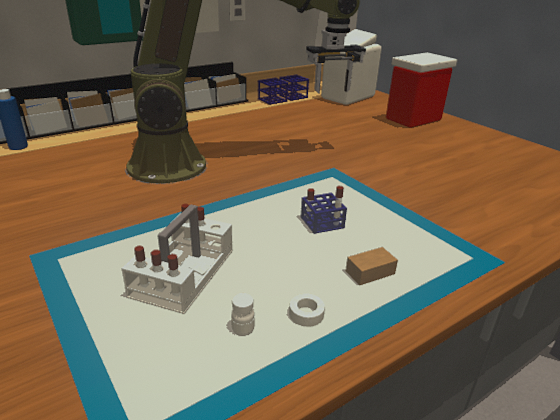

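The top view shows the rack's caps at (170,220) and (189,248). The carrier's caps are at (320,259), (329,272), (375,200), (384,213) and (394,226), and its empty hole is at (310,245). In the scene view the tall tube is the right one, cap at (340,190).

```bash
cat > m1.py <<'E'
from h import *
def caps(name,im):
    hsv=cv2.cvtColor(im,cv2.COLOR_RGB2HSV); h=hsv[...,0]
    m=(((h<7)|(h>172))&(hsv[...,1]>120)&(hsv[...,2]>40)&(hsv[...,2]<190)).astype(np.uint8)
    n,l,s,c=cv2.connectedComponentsWithStats(m); return [(c[i],s[i]) for i in range(1,n) if s[i,4]>15]
if __name__=='__main__':
    it=cv2.imread('pics/top.png')[:,:,::-1].copy()
    for c,s in caps('top',it):
        if 100<c[1]<300: print(c.round(1),s, onz('top',c,.105).round(4), onz('top',c,.08).round(4))
    for c,s in caps('scene',cv2.imread('pics/scene.png')[:,:,::-1].copy()): print('s',c.round(1),s[:4])
    m=ctrl.camera_model('scene')
    for p in [(.45,.25)]: pass
    # project both rack caps at tall/short heights into scene
    for uv in [(170,220),(189,248)]:
        for z in (.100,.075):
            print(uv,z,cv2.projectPoints(onz('top',uv,z+.008)*1.0,m['rvec'],m['tvec'],m['intrinsics'],None)[0].ravel().round(1))
    print('hole',onz('top',(310,245),.075).round(4))
E
python3 m1.py
```

```text
[374.8 198.8] [371 196   8   7  40] [ 0.6147 -0.236   0.105 ] [ 0.6171 -0.2422  0.08  ]
[384.5 212. ] [381 209   8   7  43] [ 0.5855 -0.2573  0.105 ] [ 0.5871 -0.2642  0.08  ]
[169.3 219.5] [166 216   8   8  40] [0.5633 0.2212 0.105 ] [0.5643 0.2285 0.08  ]
[394.  225.2] [390 222   9   7  41] [ 0.5562 -0.2783  0.105 ] [ 0.5569 -0.2858  0.08  ]
[188.1 248. ] [185 244   7   8  40] [0.5011 0.1777 0.105 ] [0.5001 0.1836 0.08  ]
[319.9 258.3] [316 255   8   8  43] [ 0.4814 -0.1133  0.105 ] [ 0.4799 -0.1159  0.08  ]
[329.5 271.8] [326 268   8   8  46] [ 0.4521 -0.1347  0.105 ] [ 0.4498 -0.138   0.08  ]
s [417.3  95.7] [386  66  66  62]
s [340.  188.6] [337 186   6   8]
s [310.8 190.4] [308 189   6   5]
s [184.6 205.8] [182 204   7   5]
s [200.  208.9] [197 207   7   5]
s [138.5 248.2] [135 246   8   5]
s [155.3 252.3] [151 250   9   5]
s [171.9 256.5] [168 254   9   5]
(170, 220) 0.1 [338.  188.4]
(170, 220) 0.075 [339.5 196.8]
(189, 248) 0.1 [308.4 182.9]
(189, 248) 0.075 [309.4 191.1]
hole [ 0.5096 -0.0937  0.075 ]
```

Call:
jog_arm(motion=[[-0.047,-0.017,0,0,0,0,0],[-0.047,-0.017,0,0,0,0,0],[-0.047,-0.017,0,0,0,0,0],[-0.047,-0.017,0,0,0,0,0],[-0.047,-0.017,0,0,0,0,0]])

```text
time_s: 0.6
ee_pos: [0.3656, 0.3708, 0.2053]
eef_rot: [-3.141, -0.0, 2.835]
force: [0.6, 1.1, -0.9]
grip_width: 0.0573
grip_force: 0.0
```

Call:
jog_arm(motion=[[-0.047,-0.017,0,0,0,0,0],[-0.047,-0.017,0,0,0,0,0],[-0.047,-0.017,0,0,0,0,0],[-0.047,-0.017,0,0,0,0,0],[-0.047,-0.017,0,0,0,0,0]])

```text
time_s: 1.1
ee_pos: [0.5641, 0.2187, 0.2052]
eef_rot: [-3.141, -0.0, 2.835]
force: [-0.2, 1.6, -0.1]
grip_width: 0.0471
grip_force: 0.0
```

Call:
jog_arm(motion=[[0,0,0,0,0,0.147,0],[0,0,0,0,0,0.147,0],[0,0,0,0,0,0.147,0],[0,0,0,0,0,0.147,0],[0,0,0,0,0,0.147,0]])

```text
time_s: 1.6
ee_pos: [0.5627, 0.2202, 0.205]
eef_rot: [-3.141, -0.0, 2.094]
force: [0.8, 0.1, 0.2]
grip_width: 0.0472
grip_force: 0.0
```

Call:
jog_arm(motion=[[0,0,0,0,0,0.147,0],[0,0,0,0,0,0.147,0],[0,0,0,0,0,0.147,0],[0,0,0,0,0,0.147,0],[0,0,0,0,0,0.147,0]])

```text
time_s: 2.1
ee_pos: [0.5627, 0.2203, 0.205]
eef_rot: [-3.141, 0.0, 1.359]
force: [0.5, 0.4, 0.7]
grip_width: 0.047
grip_force: 0.0
```

Call:
jog_arm(motion=[[0,0,0,0,0,0.147,0],[0,0,0,0,0,0.147,0],[0,0,0,0,0,0.147,0],[0,0,0,0,0,0.147,0],[0,0,0,0,0,0.147,0]])

```text
time_s: 2.6
ee_pos: [0.5627, 0.2202, 0.205]
eef_rot: [-3.141, 0.001, 0.624]
force: [0.6, -0.4, 0.4]
grip_width: 0.0473
grip_force: 0.0
```

```bash
cat >> h.py <<'E'
def go(target,psi,n=None):
    """remaining shift in tool axes and turn about tool z, from measured pose to target (tool down)"""
    o=ctrl.get_obs(); from scipy.spatial.transform import Rotation as Ro
    R=Ro.from_euler('xyz',o['eef_rot']); d=R.inv().apply(np.array(target)-o['ee_pos'])
    Rt=Ro.from_euler('xyz',[np.pi,0,psi]); rv=(R.inv()*Rt).as_rotvec()
    print('t',round(o['time_s'],2),'pos',o['ee_pos'].round(4),'rot',o['eef_rot'].round(4),'shift',d.round(4),'turn',rv.round(4),'F',o['force'].round(1),'w',round(o['grip_width'],4),'g',round(o['grip_force'],1))
E
python3 - <<'E'
from h import *
m=ctrl.camera_model('wrist'); im=save('wrist','w1.png')
go([.563,.221,.08],np.deg2rad(35.9))
R=cv2.Rodrigues(m['rvec'])[0]; print('cam',-R.T@m['tvec'],R[2])
from m1 import caps
for c,s in caps('wrist',im): print(c.round(1),s, onz('wrist',c,.112,m).round(4))
E
```

```text
t 2.65 pos [0.5627 0.2202 0.2051] rot [-3.1414e+00  7.0000e-04  6.1430e-01] shift [ 0.0008 -0.0004  0.1251] turn [-0.0002  0.0007 -0.0123] F [-0.1 -0.8  0.9] w 0.0471 g 0.0
cam [0.61858399 0.25986476 0.38502559] [-0.19167336 -0.13804324 -0.97170231]
[274.1 205. ] [265 193  20  24 373] [0.566  0.2219 0.112 ]
[268.  271.5] [260 264  17  16 217] [0.5116 0.1897 0.112 ]
```

View pics/w1.png

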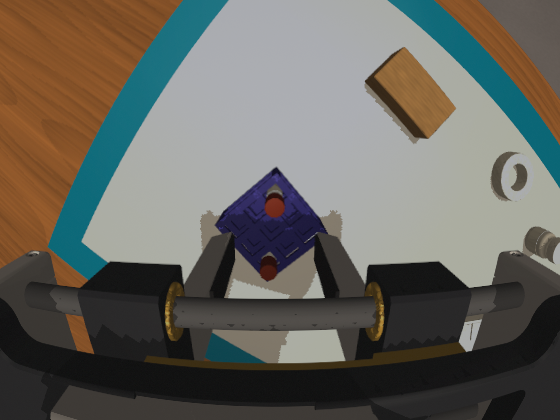

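The wrist view shows the tall cap's top disc at about (274,207), between the fingers. That puts it about 1 mm from the target, so I descend and grip.

Call:
jog_arm(motion=[[0.001,0,0.035,0,0,-0.012,0],[0,0,0.035,0,0,0,0],[0,0,0.03,0,0,0,0],[0,0,0.025,0,0,0,0],[0,0,0,0,0,0,0]], squeeze=12)

```text
time_s: 3.15
ee_pos: [0.5618, 0.2203, 0.0769]
eef_rot: [-3.14, 0.006, 0.644]
force: [-0.7, -1.4, 0.1]
grip_width: 0.0469
grip_force: 0.0
```

Call:
jog_arm(motion=[[0,0,0,0,0,0,-1],[0,0,0,0,0,0,-1],[0,0,0,0,0,0,-1],[0,0,0,0,0,0,-1],[0,0,0,0,0,0,-1]], squeeze=12)

```text
time_s: 3.65
ee_pos: [0.564, 0.221, 0.0813]
eef_rot: [3.141, -0.001, 0.642]
force: [0.7, -1.2, 4.3]
grip_width: 0.0178
grip_force: 12.0
```

Call:
jog_arm(motion=[[0,0,0,0,0,0,-1],[0,0,0,0,0,0,-1]])

```text
time_s: 3.85
ee_pos: [0.5641, 0.2211, 0.0813]
eef_rot: [3.141, -0.001, 0.642]
force: [-0.8, 0.4, 6.3]
grip_width: 0.0178
grip_force: 12.0
```

Call:
jog_arm(motion=[[0,0,-0.01,0,0,0,-1],[0,0,-0.02,0,0,0,-1],[0,0,-0.03,0,0,0,-1],[0,0,-0.04,0,0,0,-1],[0,0,-0.035,0,0,0,-1]])

```text
time_s: 4.35
ee_pos: [0.5635, 0.2208, 0.2179]
eef_rot: [3.141, -0.0, 0.642]
force: [0.4, -0.1, 0.3]
grip_width: 0.0174
grip_force: 12.0
```

```bash
python3 - <<'E'
from h import *
go([.511,-.093,.215],np.deg2rad(35.9))
E
```

```text
t 4.35 pos [0.5635 0.2208 0.2179] rot [ 3.1414e+00 -5.0000e-04  6.4180e-01] shift [-0.2299  0.22    0.0028] turn [ 0.0002 -0.0005  0.0153] F [ 0.4 -0.1  0.3] w 0.0174 g 12.0
```

Call:
jog_arm(motion=[[-0.026,0.022,0,0,0,0.015,-1],[-0.026,0.022,0,0,0,0,-1],[-0.026,0.022,0,0,0,0,-1],[-0.026,0.022,0,0,0,0,-1],[-0.026,0.022,0,0,0,0,-1]])

```text
time_s: 4.85
ee_pos: [0.5227, 0.0542, 0.216]
eef_rot: [3.141, -0.0, 0.627]
force: [0.5, 0.6, 0.2]
grip_width: 0.0177
grip_force: 12.0
```

Call:
jog_arm(motion=[[-0.026,0.022,0,0,0,0,-1],[-0.026,0.022,0,0,0,0,-1],[-0.026,0.022,0,0,0,0,-1],[-0.026,0.022,0,0,0,0,-1],[-0.026,0.022,0,0,0,0,-1]])

```text
time_s: 5.35
ee_pos: [0.482, -0.1112, 0.2161]
eef_rot: [3.141, -0.0, 0.627]
force: [0.3, 0.2, -0.2]
grip_width: 0.0178
grip_force: 12.0
```

Call:
jog_arm(motion=[[0,0,0,0,0,0,-1],[0,0,0,0,0,0,-1],[0,0,0,0,0,0,-1]])

```text
time_s: 5.65
ee_pos: [0.4827, -0.1092, 0.2157]
eef_rot: [3.142, -0.0, 0.627]
force: [0.8, 0.1, 0.5]
grip_width: 0.0175
grip_force: 12.0
```

```bash
python3 - <<'E'
from h import *
m=ctrl.camera_model('wrist'); im=save('wrist','w2.png')
go([.511,-.093,.215],np.deg2rad(35.9))
cv2.imwrite('pics/w2c.png',cv2.resize(im[100:340,130:430,::-1],None,fx=2.5,fy=2.5,interpolation=cv2.INTER_CUBIC))
from m1 import caps
for c,s in caps('wrist',im): print(c.round(1),s, onz('wrist',c,.112,m).round(4))
K=m['intrinsics'];R=cv2.Rodrigues(m['rvec'])[0]
def pw(p):
    q=R@np.array(p)+m['tvec']; r=np.hypot(q[0],q[1]); th=np.arctan2(r,q[2]); return K[0,0]*th*q[:2]/r+K[:2,2]
print('expected hole px',pw([.511,-.093,.075]).round(1))
E
```

```text
t 5.7 pos [ 0.4828 -0.109   0.2156] rot [-3.1416e+00 -1.0000e-04  6.2790e-01] shift [0.0323 0.0036 0.0006] turn [-0.     -0.0001  0.0013] F [ 0.2  0.2 -0.1] w 0.0175 g 12.0
[68.1 35.8] [ 62  29  14  15 142] [0.5042 0.1623 0.112 ]
[455.2 172.2] [440 163  25  20 248] [ 0.6153 -0.2329  0.112 ]
[278.3 203.9] [269 196  18  20 195] [ 0.4872 -0.1113  0.112 ]
[451.4 207.2] [438 197  23  21 251] [ 0.5866 -0.2534  0.112 ]
[446.4 240.5] [434 229  22  23 258] [ 0.5579 -0.2736  0.112 ]
[276.4 239.9] [270 238  13   7  44] [ 0.4586 -0.1301  0.112 ]
[274.1 268. ] [257 253  35  31 854] [ 0.4343 -0.1451  0.112 ]
expected hole px [277.1 165.8]
```

View pics/w2c.png

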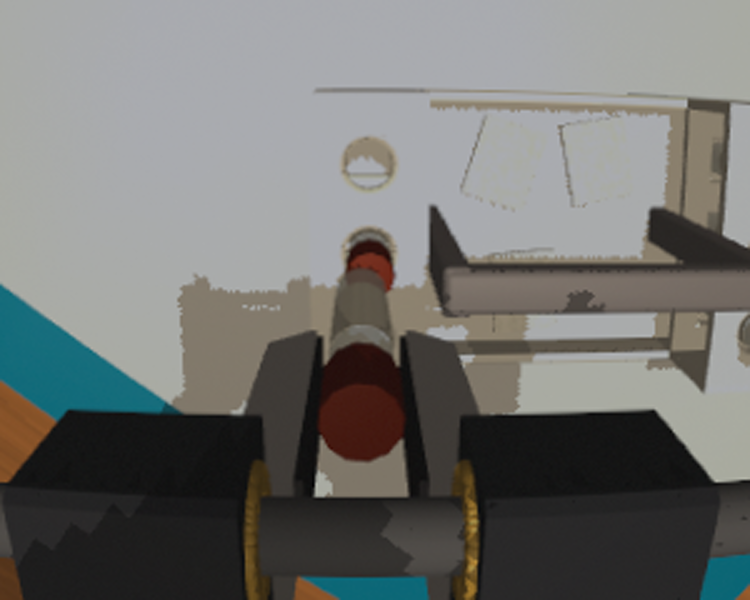

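The crop shows the empty hole at full-frame pixel (277.8,165.4), which agrees with the top-camera estimate. The held cap's top disc is at (274.4,266.4), and the neighbour's cap is at (278.8,208.4).

```bash
python3 - <<'E'
from h import *
m=ctrl.camera_model('wrist')
h=onz('wrist',(277.8,165.4),.075,m); c=onz('wrist',(274.4,266.4),.2463,m); n=onz('wrist',(278.8,208.4),.114,m)
print('hole',h,'held cap',c,'neigh',n)
p=ctrl.get_obs()['ee_pos']; print('off',c-p)
t=np.array([*(h-(c-p))[:2],.215]); go(t,.6266); go([h[0],h[1],.215],.6266)
E
```

```text
hole [ 0.5118143  -0.09317151  0.075     ] held cap [ 0.48439595 -0.10874156  0.2463    ] neigh [ 0.48449268 -0.11369849  0.114     ]
off [0.00161759 0.00028893 0.03069321]
t 5.7 pos [ 0.4828 -0.109   0.2156] rot [-3.1416e+00 -1.0000e-04  6.2790e-01] shift [0.0313 0.0035 0.0006] turn [-0.     -0.0001  0.0013] F [ 0.2  0.2 -0.1] w 0.0175 g 12.0
t 5.7 pos [ 0.4828 -0.109   0.2156] rot [-3.1416e+00 -1.0000e-04  6.2790e-01] shift [0.0328 0.0042 0.0006] turn [-0.     -0.0001  0.0013] F [ 0.2  0.2 -0.1] w 0.0175 g 12.0
```

Call:
jog_arm(motion=[[0.016,0.002,0,0,0,0,-1],[0.016,0.002,0,0,0,0,-1],[0,0,0.03,0,0,0,-1],[0,0,0.026,0,0,0,-1],[0,0,0,0,0,0,-1]])

```text
time_s: 6.2
ee_pos: [0.5096, -0.0931, 0.1566]
eef_rot: [-3.137, 0.004, 0.628]
force: [0.1, -0.2, -0.2]
grip_width: 0.0177
grip_force: 12.0
```

Call:
jog_arm(motion=[[0,0,0,0,0,0,-1],[0,0,0,0,0,0,-1]])

```text
time_s: 6.4
ee_pos: [0.5115, -0.0942, 0.161]
eef_rot: [3.14, -0.001, 0.627]
force: [-0.4, 0.3, 0.6]
grip_width: 0.0179
grip_force: 12.0
```

```bash
python3 - <<'E'
from h import *
m=ctrl.camera_model('wrist'); im=save('wrist','w3.png'); it=save('top','t3.png')
go([.5115,-.093,.083],.6266)
a=cv2.resize(im[130:310,190:370,::-1],(400,400),interpolation=cv2.INTER_CUBIC)
b=cv2.resize(it[200:300,280:380,::-1],(400,400),interpolation=cv2.INTER_CUBIC)
cv2.imwrite('pics/w3c.png',np.hstack([a,b]))
E
```

```text
t 6.5 pos [ 0.5114 -0.0944  0.1608] rot [ 3.140e+00 -1.300e-03  6.269e-01] shift [ 0.0008 -0.0012  0.0778] turn [ 0.0016 -0.0013  0.0003] F [ 0.3 -0.3  0. ] w 0.0179 g 12.0
```

View pics/w3c.png

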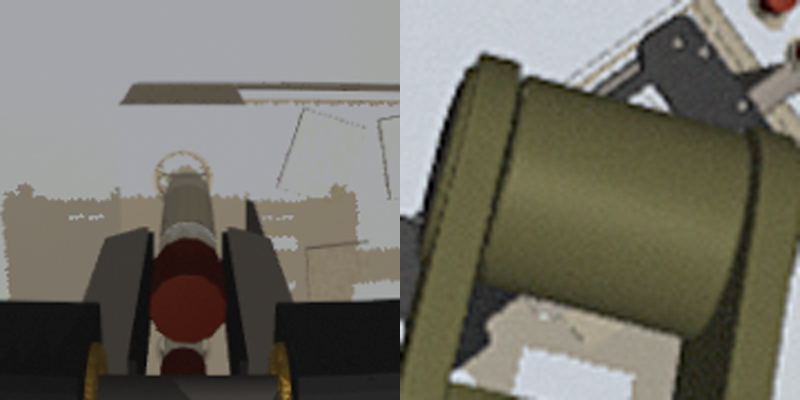

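```bash
python3 - <<'E'
from h import *
m=ctrl.camera_model('wrist')
h=onz('wrist',(271.9,209.7),.075,m); p=ctrl.get_obs()['ee_pos']
c=onz('wrist',(190+188/2.222,130+309/2.222),p[2]+.0307,m); b=onz('wrist',(190+187/2.222,130+172/2.222),.09,m)
print(h,c,b,p);go([*h[:2],.083],.6266);go([*(h-c+p)[:2],.083],.6266)
E
```

```text
[ 0.51195628 -0.09257819  0.075     ] [ 0.51181873 -0.09503062  0.19150463] [ 0.51761623 -0.09078536  0.09      ] [ 0.51139604 -0.09442165  0.16080463]
t 6.5 pos [ 0.5114 -0.0944  0.1608] rot [ 3.140e+00 -1.300e-03  6.269e-01] shift [ 0.0014 -0.0013  0.0778] turn [ 0.0016 -0.0013  0.0003] F [ 0.3 -0.3  0. ] w 0.0179 g 12.0
t 6.5 pos [ 0.5114 -0.0944  0.1608] rot [ 3.140e+00 -1.300e-03  6.269e-01] shift [ 0.0014 -0.002   0.0778] turn [ 0.0016 -0.0013  0.0003] F [ 0.3 -0.3  0. ] w 0.0179 g 12.0
```

Call:
jog_arm(motion=[[0.0015,-0.0017,0,0,0,0,-1],[0,0,0.01,0,0,0,-1],[0,0,0.01,0,0,0,-1],[0,0,0.01,0,0,0,-1],[0,0,0,0,0,0,-1]])

```text
time_s: 7.0
ee_pos: [0.5102, -0.0919, 0.1275]
eef_rot: [-3.139, 0.002, 0.627]
force: [-0.1, 0.4, -0.5]
grip_width: 0.018
grip_force: 12.0
```

Call:
jog_arm(motion=[[0,0,0.008,0,0,0,-1],[0,0,0.008,0,0,0,-1],[0,0,0,0,0,0,-1],[0,0,0,0,0,0,-1]])

```text
time_s: 7.4
ee_pos: [0.5111, -0.0921, 0.1134]
eef_rot: [-3.141, 0.0, 0.627]
force: [0.1, 0.4, -0.2]
grip_width: 0.0177
grip_force: 12.0
```

Call:
jog_arm(motion=[[0,0,0.008,0,0,0,-1],[0,0,0.008,0,0,0,-1],[0,0,0.007,0,0,0,-1],[0,0,0,0,0,0,-1],[0,0,0,0,0,0,-1]])

```text
time_s: 7.9
ee_pos: [0.511, -0.0921, 0.0903]
eef_rot: [-3.141, 0.0, 0.627]
force: [-0.4, 0.9, -0.6]
grip_width: 0.018
grip_force: 12.0
```

Call:
jog_arm(motion=[[0,0,0.003,0,0,0,-1],[0,0,0.002,0,0,0,-1],[0,0,0.002,0,0,0,-1],[0,0,0,0,0,0,-1],[0,0,0,0,0,0,-1]])

```text
time_s: 8.4
ee_pos: [0.5111, -0.0921, 0.0835]
eef_rot: [-3.142, -0.0, 0.627]
force: [-0.1, 0.1, 0.4]
grip_width: 0.0177
grip_force: 12.0
```

Call:
jog_arm(motion=[[0,0,0.001,0,0,0,-1],[0,0,0,0,0,0,-1],[0,0,0,0,0,0,-1]])

```text
time_s: 8.7
ee_pos: [0.5116, -0.0922, 0.0833]
eef_rot: [3.14, -0.001, 0.627]
force: [-0.5, 0.1, 7.3]
grip_width: 0.0176
grip_force: 12.0
```

Call:
jog_arm(motion=[[0,0,0.001,0,0,0,-1],[0,0,0,0,0,0,-1],[0,0,0,0,0,0,-1]])

```text
time_s: 9.0
ee_pos: [0.512, -0.0923, 0.0828]
eef_rot: [3.14, -0.002, 0.627]
force: [-1.2, 1.2, 11.7]
grip_width: 0.0175
grip_force: 12.0
```

Force rises at the expected height, so the tube is seated. I release it and retreat.

Call:
jog_arm(motion=[[0,0,-0.0015,0,0,0,-1],[0,0,0,0,0,0,-0.3],[0,0,0,0,0,0,-0.3],[0,0,0,0,0,0,-0.3],[0,0,0,0,0,0,-0.3]])

```text
time_s: 9.5
ee_pos: [0.511, -0.0921, 0.0828]
eef_rot: [-3.141, 0.0, 0.627]
force: [0.1, 0.0, -0.7]
grip_width: 0.033
grip_force: 0.0
```

Call:
jog_arm(motion=[[0,0,-0.01,0,0,0,-0.3],[0,0,-0.02,0,0,0,-0.3],[0,0,-0.03,0,0,0,-0.3],[0,0,-0.03,0,0,0,-0.3],[0,0,-0.04,0,0,0,-0.3]])

```text
time_s: 10.0
ee_pos: [0.5104, -0.092, 0.214]
eef_rot: [-3.14, 0.001, 0.627]
force: [0.2, -0.1, 0.1]
grip_width: 0.0326
grip_force: 0.0
```

Call:
jog_arm(motion=[[0,0,-0.03,0,0,0,0],[0,0,0,0,0,-0.147,0],[0,0,0,0,0,-0.147,0],[0,0,0,0,0,-0.147,0],[0,0,0,0,0,-0.147,0]])

```text
time_s: 10.5
ee_pos: [0.511, -0.0921, 0.2438]
eef_rot: [3.141, -0.0, 1.221]
force: [0.5, 0.6, -0.8]
grip_width: 0.0471
grip_force: 0.0
```

Call:
jog_arm(motion=[[0,0,0,0,0,-0.147,0],[0,0,0,0,0,-0.147,0],[0,0,0,0,0,-0.147,0],[0,0,0,0,0,-0.147,0],[0,0,0,0,0,-0.147,0]])

```text
time_s: 11.0
ee_pos: [0.511, -0.0921, 0.2437]
eef_rot: [3.141, 0.0, 1.956]
force: [0.7, 0.4, 0.9]
grip_width: 0.0472
grip_force: 0.0
```

```bash
python3 - <<'E'
from h import *
go([.534,-.1855,.23],.6266+np.pi/2)
E
```

```text
t 11.0 pos [ 0.511  -0.0921  0.2437] rot [3.1412e+00 3.0000e-04 1.9559e+00] shift [-0.0952 -0.0138  0.0137] turn [ 0.0003  0.0004 -0.2415] F [0.7 0.4 0.9] w 0.0472 g 0.0
```

Call:
jog_arm(motion=[[0,0,0,0,0,-0.1235,0],[0,0,0,0,0,-0.1235,0],[-0.045,-0.018,0,0,0,0,0],[-0.044,-0.018,0,0,0,0,0],[0,0,0,0,0,0,0]])

```text
time_s: 11.5
ee_pos: [0.5342, -0.1893, 0.243]
eef_rot: [-3.141, 0.0, 2.193]
force: [0.2, 0.5, -0.4]
grip_width: 0.047
grip_force: 0.0
```

Call:
jog_arm(motion=[[0,0,0,0,0,0,0],[0,0,0,0,0,0,0]])

```text
time_s: 11.7
ee_pos: [0.5339, -0.1845, 0.2434]
eef_rot: [3.141, 0.0, 2.197]
force: [0.3, 0.2, 0.4]
grip_width: 0.0473
grip_force: 0.0
```

```bash
python3 - <<'E'
from h import *
m=ctrl.camera_model('wrist'); im=save('wrist','w4.png')
go([.534,-.1855,.111],.6266+np.pi/2)
cv2.imwrite('pics/w4c.png',cv2.resize(im[60:340,110:450,::-1],None,fx=2.1,fy=2.1,interpolation=cv2.INTER_CUBIC))
from m1 import caps
for c,s in caps('wrist',im): print(c.round(1),s, onz('wrist',c,.112,m).round(4))
E
```

```text
t 11.75 pos [ 0.534  -0.1844  0.2434] rot [3.1413e+00 3.0000e-04 2.1978e+00] shift [-0.0009 -0.0007  0.1324] turn [0.0003 0.0003 0.0004] F [-0.4 -0.7  0.1] w 0.0469 g 0.0
[236.  109.7] [227 101  19  18 271] [ 0.4541 -0.1352  0.112 ]
[273.1 108.9] [264 100  19  19 256] [ 0.4824 -0.1142  0.112 ]
[310.6 108.7] [301 100  19  18 255] [ 0.5109 -0.0928  0.112 ]
[240.7 277. ] [233 266  16  23 290] [ 0.5554 -0.2735  0.112 ]
[306.9 277. ] [300 266  16  23 278] [ 0.6122 -0.2323  0.112 ]
[273.6 278.6] [266 270  16  19 246] [ 0.5846 -0.2544  0.112 ]
```

View pics/w4c.png

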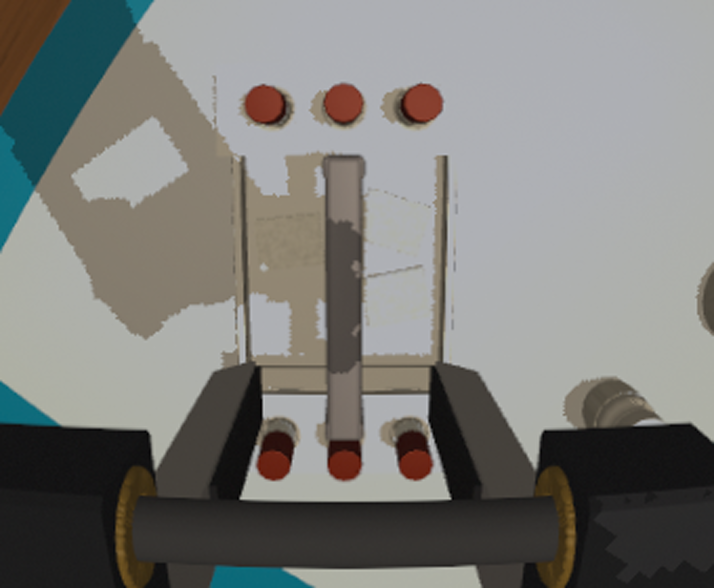

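All six caps stand at equal height: the upper row at crop y≈103, the lower row at y≈465. The handle bar is centred at crop x≈345, under the gripper. I descend onto the handle.

Call:
jog_arm(motion=[[-0.001,-0.0005,0.03,0,0,0,0],[0,0,0.035,0,0,0,0],[0,0,0.03,0,0,0,0],[0,0,0.025,0,0,0,0],[0,0,0.012,0,0,0,0]], squeeze=20)

```text
time_s: 12.25
ee_pos: [0.5335, -0.1852, 0.1093]
eef_rot: [-3.14, -0.002, 2.198]
force: [0.1, 0.9, 0.4]
grip_width: 0.047
grip_force: 0.0
```

Call:
jog_arm(motion=[[0,0,0,0,0,0,0],[0,0,0,0,0,0,0],[0,0,0,0,0,0,-0.5],[0,0,0,0,0,0,-0.5],[0,0,0,0,0,0,-0.5]])

```text
time_s: 12.75
ee_pos: [0.5344, -0.1865, 0.1116]
eef_rot: [3.141, 0.001, 2.197]
force: [-0.1, 0.2, 0.6]
grip_width: 0.0263
grip_force: 0.0
```

```bash
python3 - <<'E'
from h import *
go([.534,-.185,.111],.6266+np.pi/2)
E
```

```text
t 12.75 pos [ 0.5344 -0.1865  0.1116] rot [3.1411e+00 9.0000e-04 2.1968e+00] shift [0.0015 0.0005 0.0006] turn [ 0.0005  0.0009 -0.0006] F [-0.1  0.2  0.6] w 0.0263 g 0.0
```

Close gently, then tighten, then test with a small lift.

Call:
jog_arm(motion=[[0.0015,0.0005,0,0,0,0,-1],[0,0,0,0,0,0,-1],[0,0,0,0,0,0,-1],[0,0,0,0,0,0,-1],[0,0,0,0,0,0,-1]], squeeze=15)

```text
time_s: 13.25
ee_pos: [0.5335, -0.1849, 0.1111]
eef_rot: [-3.141, -0.0, 2.197]
force: [-5.8, -0.2, 5.1]
grip_width: 0.0157
grip_force: 15.0
```

Call:
jog_arm(motion=[[0,0,0,0,0,0,-1],[0,0,0,0,0,0,-1],[0,0,0,0,0,0,-1]], squeeze=58)

```text
time_s: 13.55
ee_pos: [0.5336, -0.1849, 0.111]
eef_rot: [-3.141, -0.0, 2.197]
force: [-4.8, 0.8, 4.3]
grip_width: 0.0156
grip_force: 58.0
```

Call:
jog_arm(motion=[[0,0,-0.004,0,0,0,-1],[0,0,-0.006,0,0,0,-1],[0,0,-0.006,0,0,0,-1],[0,0,-0.004,0,0,0,-1],[0,0,0,0,0,0,-1]])

```text
time_s: 14.05
ee_pos: [0.5341, -0.185, 0.1317]
eef_rot: [3.141, 0.001, 2.197]
force: [0.0, 0.0, -5.0]
grip_width: 0.0156
grip_force: 58.0
```

```bash
python3 - <<'E'
from h import *
go([.534,-.185,.211],.6266+np.pi/2); print(ctrl.get_obs()['moment'])
E
```

```text
t 14.05 pos [ 0.5341 -0.185   0.1317] rot [3.1410e+00 1.0000e-03 2.1968e+00] shift [-0.      0.     -0.0793] turn [ 0.0006  0.001  -0.0006] F [ 0.  0. -5.] w 0.0156 g 58.0
[-0.06653438 -0.00487853  0.01337707]
```

Call:
jog_arm(motion=[[0,0,-0.006,0,0,0,-1],[0,0,-0.01,0,0,0,-1],[0,0,-0.01,0,0,0,-1],[0,0,-0.01,0,0,0,-1],[0,0,-0.01,0,0,0,-1]])

```text
time_s: 14.55
ee_pos: [0.5338, -0.185, 0.1781]
eef_rot: [3.141, 0.0, 2.197]
force: [0.9, 0.3, -5.2]
grip_width: 0.0155
grip_force: 58.0
```

Call:
jog_arm(motion=[[0,0,-0.01,0,0,0,-1],[0,0,-0.01,0,0,0,-1],[0,0,-0.008,0,0,0,-1],[0,0,-0.005,0,0,0,-1],[0,0,-0.002,0,0,0,-1]])

```text
time_s: 15.05
ee_pos: [0.5338, -0.185, 0.2125]
eef_rot: [3.141, 0.0, 2.197]
force: [0.2, -0.3, -4.9]
grip_width: 0.0159
grip_force: 58.0
```

Call:
jog_arm(motion=[[0,0,0,0,0,0,-1],[0,0,0,0,0,0,-1],[0,0,0,0,0,0,-1],[0,0,0,0,0,0,-1],[0,0,0,0,0,0,-1]])

```text
time_s: 15.55
ee_pos: [0.5337, -0.1849, 0.2118]
eef_rot: [-3.141, -0.0, 2.197]
force: [-0.2, -0.8, -4.8]
grip_width: 0.0153
grip_force: 58.0
```

```bash
python3 - <<'E'
from h import *
go([.534,-.185,.211],.6266+np.pi/2)
im=save('scene','s5.png'); cv2.imwrite('pics/s5c.png',cv2.resize(im[120:340,80:380,::-1],None,fx=2.5,fy=2.5,interpolation=cv2.INTER_CUBIC))
E
```

```text
t 15.55 pos [ 0.5337 -0.1849  0.2118] rot [-3.1414e+00 -2.0000e-04  2.1968e+00] shift [-0.0003  0.0002  0.0008] turn [-0.0002 -0.0002 -0.0006] F [-0.2 -0.8 -4.8] w 0.0153 g 58.0
```

View pics/s5c.png

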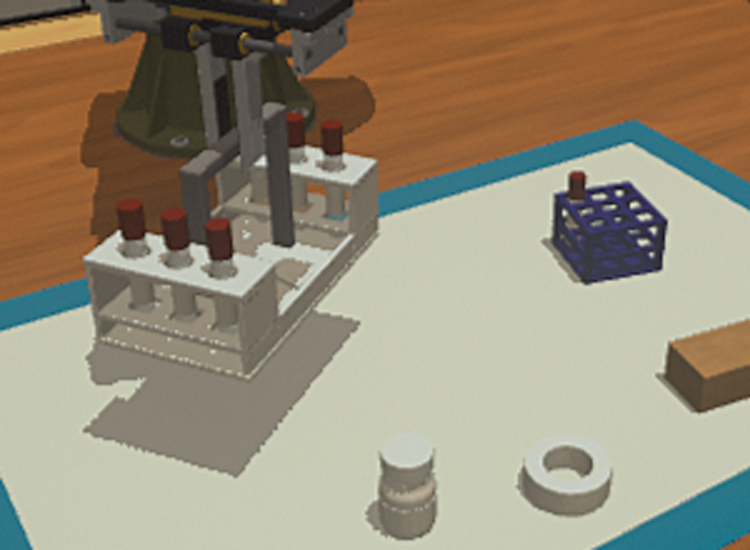

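The carrier hangs level and clear of the counter, with the moved tube seated at crop (332,140). The short tube is still in the rack at (577,185), and the other items are undisturbed.

```bash
python3 -c "
from station import ctrl
print(ctrl.hand_in())"
```

```text
the job is handed in; nothing more can be done
None
```

The job is handed in: the tall tube is seated in the carrier's empty place, and the arm is holding the carrier level by its handle about 10 cm above the counter.

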